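Stack up the pinch bowls and square dishes after baking

TASK

Put the small prep ware together: build a tower of the three round wooden bowls in the middle of the round cork mat, the widest at the bottom, the middle one standing in its hollow and the narrowest in the middle one's hollow; and in the middle of the square tile set the large square white dish with the small square dish standing flat in it. Leave the jar, the round cutter and the timer that stand among them where they are.

Things in the scene. Friction and masses are not known exactly. Their poses are not given: they have to be found in the camera images.
- bowl_wide: Widest round wooden bowl, loose, upright: 70 mm across the rim, 34 high; foot 56 across and 12 high, flaring to full width at 22; top 12 mm of the outside upright; walls 4; hollow 62 mm wide, 14 deep (floor 20 above the underside). Origin: centre of underside, z up. Goes on the cork mat.
- bowl_middle: Middle-sized round wooden bowl, loose, upright: 56 mm across the rim, 34 high; foot 42 across and 12 high, flaring to full width at 22; top 12 mm of the outside upright; walls 4; hollow 48 mm wide, 14 deep (floor 20 above the underside). Origin: centre of underside, z up. In bowl_wide's hollow its foot has some 9 mm to spare all round and its rim is 20 above the lower rim.
- bowl_narrow: Narrowest round wooden bowl, loose, upright: 44 mm across the rim, 34 high; foot 30 across and 12 high, flaring to full width at 22; top 12 mm of the outside upright; walls 4; hollow 36 mm wide, 14 deep (floor 20 above the underside). Origin: centre of underside, z up. In bowl_middle's hollow its foot has some 8 mm to spare all round and its rim is 20 above the lower rim.
- dish_large: Large square white ceramic dish, loose, upright: 64 x 64 mm, 34 high, straight sides parallel to its x and y axes, walls 4; hollow 56 mm square, 20 deep (floor 14 above the underside). Origin: centre of underside, z up. Goes on the tile.
- dish_small: Small square white ceramic dish, loose, upright: 44 x 44 mm, 40 high, straight sides parallel to its x and y axes, walls 4; hollow 36 mm square, 26 deep (floor 14 above the underside). Origin: centre of underside, z up. In dish_large it has 6 mm to spare on each side (turn it square within 8 degrees) and its rim is 20 above the lower rim.
- cork_mat: round cork mat, 96 mm across, 8 mm thick, fixed to the table. Origin: centre of its underside, on the table.
- tile: square terracotta tile, 84 x 84 mm, 8 mm thick, fixed to the table, edges parallel to its x and y axes. Origin: centre of its underside, on the table.
- jar: bystander: amber glass jar with a steel lid, 54 mm across, 62 mm high, loose. Origin: centre of its underside. Not to be moved.
- cutter: bystander: plain steel ring-shaped biscuit cutter, 62 mm across, 26 mm high, open at both ends, loose. Origin: centre of its underside. Not to be moved.
- timer: bystander: white domed kitchen timer with a grey knob, 62 mm across, 48 mm high, loose. Origin: centre of its underside. Not to be moved.
Not all that is in view belongs to the job. Leave any yellow look-alike of the cork_mat alone.

How it is judged (in metres and radians):
At the end, for the whole second after the job is handed in: Bowls nested widest to narrowest on the mat, small dish in large dish on the tile; bottom ones within 15 mm of the middle, upper ones within 12 mm of the centre of the one below; each seated within 4 mm of full depth, upright within 0.1 rad, at rest, released (horizontal distance between bowl_wide and cork_mat below 0.015 m and z of bowl_wide in the frame of cork_mat between 0.004 and 0.012 m and angle between each of bowl_wide, bowl_middle, bowl_narrow, dish_large, dish_small's own z axis and vertical below 0.1 rad and linear speed of each of bowl_wide, bowl_middle, bowl_narrow, dish_large, dish_small below 0.02 m/s and horizontal distance between bowl_middle and bowl_wide below 0.012 m and z of bowl_middle in the frame of bowl_wide between 0.016 and 0.024 m and horizontal distance between bowl_narrow and bowl_middle below 0.012 m and z of bowl_narrow in the frame of bowl_middle between 0.016 and 0.024 m and horizontal distance between dish_large and tile below 0.015 m and z of dish_large in the frame of tile between 0.004 and 0.012 m and horizontal distance between dish_small and dish_large below 0.012 m and z of dish_small in the frame of dish_large between 0.01 and 0.018 m); the robot touches nothing.
It fails at once if the jar is pushed more than 30 mm from its place or tipped over (distance of jar from where it was at the start of the episode above 0.03 m or angle between jar's own z axis and vertical above 0.5 rad).
It fails at once if the cutter is pushed more than 30 mm from its place or tipped over (distance of cutter from where it was at the start of the episode above 0.03 m or angle between cutter's own z axis and vertical above 0.5 rad).
It fails at once if the timer is pushed more than 30 mm from its place or tipped over (distance of timer from where it was at the start of the episode above 0.03 m or angle between timer's own z axis and vertical above 0.5 rad).
It also fails if it takes over 109 s, if anything falls off the work surface, if the arm or the gripper's body presses on something with over 40 N, if the wrist force passes 120 N, or if a joint passes its speed limit or range.

ROBOT

A 6-joint arm with a two-finger parallel gripper is mounted at the origin on the work surface. World frame = base frame: x ahead of the robot, y to its left, z up, the work surface at z = 0. Lengths are in mm, angles in rad, forces in N, time in s.
With the tool pointing down it reaches from about 250 to 775 mm from the base axis. Payload 4 kg.
Tool frame: the origin (TCP) lies at the very end of the fingers, on their centre line; the grasp point (between the pads) lies 19 mm behind it; z points along the fingers, y is the line along which they close (so a half turn about z gives the same grasp; the last joint's range is limited). The gripper opens to 94 mm and grips with 3 to 60 N. Pads are 16 mm wide; open, the fingers measure 119 mm over their backs; the gripper's body (75 mm by 177 mm) begins 78 mm behind the grasp point.
Start: joints at [1.031, 0.087, 1.371, -0, 1.684, -0.103], TCP at [232.685, 498.375, 205.506] pointing down, gripper open.
Joint ranges: [-3.1, 3.1], [-0.76, 2.03], [0.27, 2.55], [-1.08, 4.22], [0.17, 2.65], [-2.57, 2.57]. Speed limits (rad/s): [2.79, 2.79, 3.14, 3.14, 3.14, 3.14].

INTERFACE

Orientations are given as a 3x3 rotation matrix whose columns are the frame's x, y, z axes.
In Python, from station import state, camera, hand_in gives the robot as it stands.
- The arm moves only by the tool servo_tool, never from a script. Its argument "plan" is a list of rows, each an object with "linear": the shift along the world's x, y, z normalised to -1 to 1, where 1 is 0.25 m, a list of three; "turn": the turn about the world's z normalised to -1 to 1, where 1 is 90 degrees; "hand": the opening, from -1 (shut) to 1 (fully open). A call has 1 to 5 rows; each row is the pose to reach, as a shift and turn from the pose commanded when the call began; what a row does not reach only later rows make up. A row lasts 1/8 s, in which the tool goes at most 62.5 mm and 10.7 degrees, less where a joint would pass 70% of its speed; a pose out of reach is approached as far as the arm can. A call with a number of a shift or a turn outside -1 to 1 is refused whole. A call with a gripper value outside its range is refused whole. The fingers move at their own pace and stop on an object; "squeeze" is the grip in N (left out, the last holds). Time passes only in rows, so rows that repeat a pose let the fingers close. It gives the time, the measured TCP pose, the force, the opening and the grip force at its end, in the units of the state.
- state(): the state, without advancing time (a new reading comes with each control period).
- camera(name): name is "scene" or "top" or "wrist"; returns a dict with "img" (384x512x3 uint8, blue, green, red), "K" (3x3 intrinsics, pixels), "dist_coeffs" ([k1, k2, p1, p2, k3] as OpenCV has them; the pictures are not rectified), "world_from_camera" (4x4, takes a point from camera to world coordinates); the wrist camera has in their place "tool_from_camera" (4x4, takes a point from camera to tool coordinates, whose origin is the TCP and whose axes are the flange's). Camera axes: x right, y up, looking along -z (the intrinsics and any distortion apply to the point x, -y, -z); pixel columns grow to the right and rows downward; lengths in mm; the calibration is good to about 2 mm. A picture is of the moment at which its call begins: read the wrist's pose just before it. There is no depth.
- hand_in(): hands the job in; it is judged then, once.
The state is a dict: "time": time; "joint_pos": joint angles; "qd": joint speeds; "joint_torque": joint torques, N m; "tool_pos": TCP position; "tool_rot": TCP orientation; "contact_force": force on the tool from outside, world axes, zero at the start; "torque": the same for the moment, N m; "grip_width": finger opening in mm; "gripper_force": force on a finger pad.
Only numpy, scipy, OpenCV 4.12 (cv2) and the standard library are available. Lean on these libraries where they do the work, as an engineer would, in place of code of your own. Each camera call takes 0.05 s, during which the arm holds its last target. There are 200 camera calls.

## Working session

There is one attempt and no reset: what is moved stays moved. The work goes in short steps, Python scripts to look and compute and a tool call to move; the robot and the scene stay as the last step left them, time stands still between calls to the robot, and variables do not carry over. Pictures are saved under pics/ and viewed, at most 14 in all, crops included, and the job is handed in when it is done.

Besides the shell and the picture viewer there is one more tool, called as name(argument=value, ...) on one line, values as JSON. servo_tool: Moves the arm, as the interface text tells. Its arguments: {"type":"object","properties":{"plan":{"type":"array","items":{"type":"object","properties":{"linear":{"type":"array","items":{"type":"number","minimum":-1,"maximum":1}},"turn":{"type":"number","minimum":-1,"maximum":1},"hand":{"type":"number"}}}},"squeeze":{"type":"number"}},"required":["plan"]}

```bash
mkdir -p pics; python3 - <<'E'
from station import state,camera
import cv2,numpy as np,pickle
s=state();print(s['time'],s['tool_pos'],np.round(s['tool_rot'],3).tolist(),s['grip_width'])
d={}
for n in('scene','top'):
    c=camera(n);d[n]=c;cv2.imwrite(f'pics/{n}0.png',cv2.resize(c['img'],None,fx=1.5,fy=1.5));print(n,c['K'].tolist() if hasattr(c['K'],'tolist') else c['K'],c['dist_coeffs'],np.round(c['world_from_camera'],3).tolist())
    cv2.imwrite(f'pics/{n}_raw.png',c['img'])
pickle.dump(d,open('d0.pkl','wb'))
E
```

```text
0.0 [232.3891956  497.88388866 204.32237133] [[-0.906, 0.423, -0.001], [0.423, 0.906, -0.002], [0.0, -0.002, -1.0]] 93.86179219508942
scene [[397.4199118971094, 0.0, 260.193354586784], [0.0, 397.4199118971094, 195.2461834477886], [0.0, 0.0, 1.0]] [0.01286357 0.         0.         0.         0.        ] [[0.658, -0.633, 0.407, 896.438], [0.753, 0.552, -0.359, -359.759], [0.002, 0.543, 0.84, 882.032], [0.0, 0.0, 0.0, 1.0]]
top [[413.888562817525, 0.0, 259.6794879983361], [0.0, 413.888562817525, 195.92400635614322], [0.0, 0.0, 1.0]] [-0.11642643  0.          0.          0.          0.        ] [[-0.007, 0.997, -0.083, 412.932], [-1.0, -0.007, -0.0, 1.839], [-0.001, 0.083, 0.997, 1115.372], [0.0, 0.0, 0.0, 1.0]]
```

View pics/top0.png

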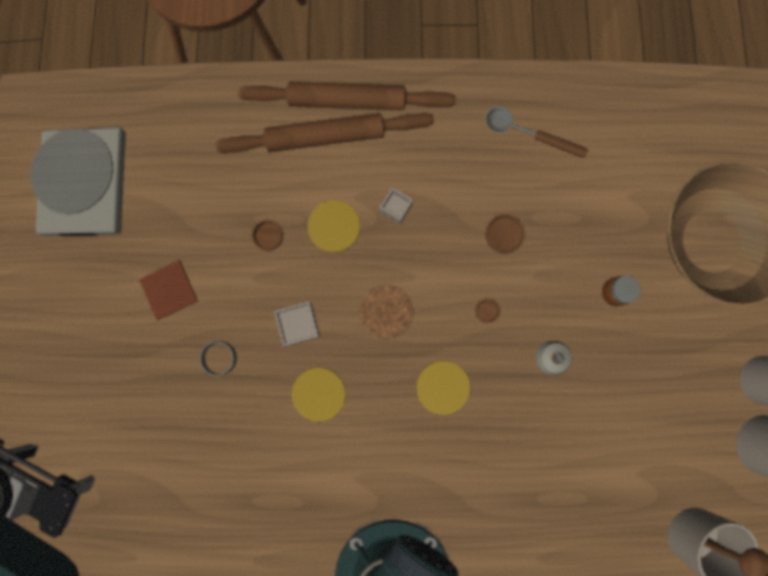

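View pics/scene0.png

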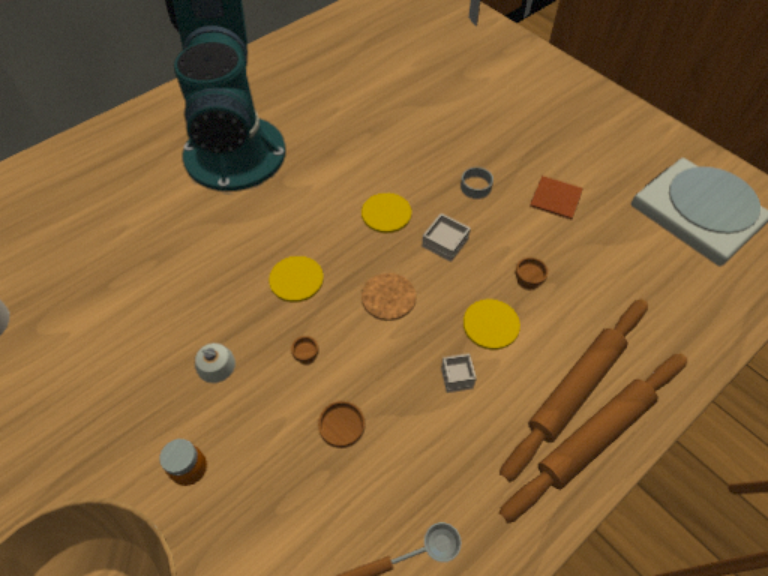

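The top picture (1.5× scale) shows these, in its pixels:

- **Bowls:** wide at (505,233), middle at (268,235), narrow at (487,310).
- **Dishes:** large at (297,324), small at (397,205).
- **Places:** the tile is at (168,290). Four round mats are in view: yellow at (333,226), (319,394) and (443,388), and a speckled brown one at (387,311). The brown one is the cork mat.
- **Bystanders:** cutter at (218,358), timer at (553,357), jar at (620,290).

The scene view agrees. Next I'll measure these and confirm the choice in one enlarged crop.

```bash
cat > h.py <<'E'
import cv2,numpy as np,pickle
def rays(c,uv,T=None):
    T=c['world_from_camera'] if T is None else T
    T=np.array(T);p=cv2.undistortPoints(np.float64(uv).reshape(-1,1,2),np.array(c['K']),np.array(c['dist_coeffs'])).reshape(-1,2)
    d=np.c_[p[:,0],-p[:,1],-np.ones(len(p))]@T[:3,:3].T
    return T[:3,3],d
def cast(c,uv,z,T=None):
    o,d=rays(c,uv,T);return (o+d*((z-o[2])/d[:,2])[:,None])[:,:2]
def tri(c1,u1,c2,u2,T1=None,T2=None):
    o1,d1=rays(c1,[u1],T1);o2,d2=rays(c2,[u2],T2);A=np.c_[d1[0],-d2[0]]
    t=np.linalg.lstsq(A,o2-o1,rcond=None)[0];a=o1+t[0]*d1[0];b=o2+t[1]*d2[0]
    return (a+b)/2,np.linalg.norm(a-b)
def proj(c,X,T=None):
    T=np.linalg.inv(np.array(c['world_from_camera'] if T is None else T));F=np.diag([1,-1,-1.])
    R=F@T[:3,:3];t=F@T[:3,3]
    return cv2.projectPoints(np.float64(X).reshape(-1,1,3),cv2.Rodrigues(R)[0],t,np.array(c['K']),np.array(c['dist_coeffs']))[0].reshape(-1,2)
E
python3 - <<'E'
from h import *
d=pickle.load(open('d0.pkl','rb'));t,s=d['top'],d['scene']
P={'wide':((505,233),(342,424)),'middle':((268,235),(531,273)),'narrow':((487,310),(305,350)),'large':((297,324),(446,237)),'small':((397,205),(459,372)),'cork':((387,311),(389,296)),'tile':((168,290),(557,197))}
out=[]
def blob(img,p,r=34):
    x,y=int(p[0]),int(p[1]);sub=img[y-r:y+r,x-r:x+r].astype(np.float32)
    lab=cv2.cvtColor(img,cv2.COLOR_BGR2LAB).astype(np.float32)[y-r:y+r,x-r:x+r]
    ring=np.r_[lab[:3].reshape(-1,3),lab[-3:].reshape(-1,3),lab[:,:3].reshape(-1,3),lab[:,-3:].reshape(-1,3)]
    m=np.median(ring,0);sd=np.array([14,4,5.])
    dist=np.sqrt((((lab-m)/sd)**2).sum(2));k=(dist>2).astype(np.uint8)
    k=cv2.morphologyEx(k,cv2.MORPH_CLOSE,np.ones((5,5)));k=cv2.morphologyEx(k,cv2.MORPH_OPEN,np.ones((3,3)))
    cs=cv2.findContours(k,cv2.RETR_EXTERNAL,cv2.CHAIN_APPROX_NONE)[0]
    c=min(cs,key=lambda c:-cv2.pointPolygonTest(c,(r,r),True));return c.reshape(-1,2)+[x-r,y-r]
for n,(a,b) in P.items():
    ca=blob(t['img'],np.array(a)/1.5,26);cb=blob(s['img'],np.array(b)/1.5,26 if n!='wide' else 26)
    h={'cork':8,'tile':8,'small':40}.get(n,34)
    (wa,ra)=cv2.minEnclosingCircle(np.float32(cast(t,ca,h)));X,e=tri(t,np.mean([ca.min(0),ca.max(0)],0),s,np.mean([cb.min(0),cb.max(0)],0))
    rect=cv2.minAreaRect(np.float32(cast(t,ca,h)))
    print(n,'circ',np.round(wa,1),round(ra,1),'tri',X.round(1),round(e,1),'rect',np.round(rect[0],1),np.round(rect[1],1),round(rect[2],1))
    v=[]
    for c,k in((t,ca),(s,cb)):
        im=c['img'].copy();
        x,y=k.mean(0).astype(int);im=cv2.convertScaleAbs(im,alpha=1.5)
        z=cv2.resize(im[y-22:y+22,x-22:x+22],(198,198),interpolation=cv2.INTER_CUBIC)
        cv2.polylines(z,[np.int32((k-[x-22,y-22]+.5)*4.5)],True,(0,255,0),1);v.append(z)
    out.append(np.vstack(v))
out.append(out[-1]*0);cv2.imwrite('pics/crops.png',np.vstack([np.hstack(out[:4])[:, :792],np.hstack(out[4:])])[:800]); 
o=np.vstack([np.hstack(out[:4]),np.hstack(out[4:])]);cv2.imwrite('pics/crops.png',cv2.resize(o,(600,600)))
E
```

```text
wide circ [ 609.7 -202.5] 35.0 tri [ 609.9 -203.8   27.9] 2.6 rect [ 609.7 -201.7] [64.3 67.7] 88.7
middle circ [609.9 218.4] 28.7 tri [611.2 219.8  22.2] 2.3 rect [609.9 218.4] [54.  51.2] 89.4
narrow circ [ 473.8 -168.8] 19.5 tri [ 474.3 -170.6   27.9] 0.8 rect [ 474.2 -169.3] [37.  34.2] 89.5
large circ [452.9 165.3] 44.4 tri [452.8 166.6  18.7] 2.0 rect [453.2 164.7] [66.1 67.4] 15.2
small circ [659.1 -10.6] 30.7 tri [663.   -9.8  21.3] 0.9 rect [660.1 -10.2] [47.8 50.2] 58.2Traceback (most recent call last):
  File "<stdin>", line 15, in <module>
  File "<stdin>", line 13, in blob
ValueError: min() iterable argument is empty
```

```bash
python3 - <<'E'
from h import *
d=pickle.load(open('d0.pkl','rb'));t,s=d['top'],d['scene'];v=[]
def blob(c,p,r,th):
    x,y=np.int32(np.array(p)/1.5);lab=cv2.cvtColor(cv2.GaussianBlur(c['img'],(0,0),1.2),cv2.COLOR_BGR2LAB).astype(np.float32)[y-r:y+r,x-r:x+r]
    ring=np.r_[lab[:3].reshape(-1,3),lab[-3:].reshape(-1,3),lab[:,:3].reshape(-1,3),lab[:,-3:].reshape(-1,3)]
    k=(lab[:,:,1]-np.median(ring[:,1])>th).astype(np.uint8);k=cv2.morphologyEx(k,cv2.MORPH_CLOSE,np.ones((7,7)));k=cv2.morphologyEx(k,cv2.MORPH_OPEN,np.ones((3,3)))
    k=max(cv2.findContours(k,cv2.RETR_EXTERNAL,cv2.CHAIN_APPROX_NONE)[0],key=cv2.contourArea).reshape(-1,2)+[x-r,y-r]
    z=cv2.resize(cv2.convertScaleAbs(c['img'],alpha=1.5)[y-r:y+r,x-r:x+r],(280,280),interpolation=cv2.INTER_CUBIC)
    cv2.polylines(z,[np.int32((k-[x-r,y-r]+.5)*280/2/r)],True,(0,255,0),1);v.append(z);return k
for n,a,b,th in(('cork',(387,311),(389,296),4),('tile',(168,290),(557,197),12)):
    ca=blob(t,a,27,th);cb=blob(s,b,27,th);w=np.float32(cast(t,ca,8))
    ea,eb=[(cv2.minAreaRect(k.astype(np.float32))[0]) for k in(ca,cb)]
    print(n,cv2.minEnclosingCircle(w),cv2.minAreaRect(w),'tri',tri(t,ea,s,eb),'scene',cv2.minAreaRect(np.float32(cast(s,cb,8))))
cv2.imwrite('pics/crops.png',np.vstack([np.hstack(v[:2]),np.hstack(v[2:])]))
E
```

```text
Traceback (most recent call last):
ValueError: max() iterable argument is empty
```

servo_tool(plan=[{"linear": [0.25,-0.08,0.04],"turn": 0.1,"hand": 1},{"linear": [0.48,-0.16,0.08],"turn": 0.2,"hand": 1},{"linear": [0.7,-0.24,0.12],"turn": 0.3,"hand": 1},{"linear": [0.9,-0.32,0.16],"turn": 0.42,"hand": 1},{"linear": [0.95,-0.36,0.2],"turn": 0.45,"hand": 1}])

```text
time: 0.72
tool_pos: [472.9, 406.3, 253.9]
tool_rot: [[-0.964, -0.265, -0.002], [-0.265, 0.964, -0.002], [0.002, -0.001, -1.0]]
contact_force: [0.5, -0.9, 0.2]
grip_width: 94.0
gripper_force: 0.0
```

```bash
cat >> h.py <<'E'
def wr(name):
    from station import state,camera
    s=state();c=camera('wrist');T=np.eye(4);T[:3,:3]=s['tool_rot'];T[:3,3]=s['tool_pos'];T=T@np.array(c['tool_from_camera'])
    pickle.dump((c,T,s),open(f'{name}.pkl','wb'));cv2.imwrite(f'pics/{name}.png',c['img'])
    print('t',s['time'],'tcp',np.round(s['tool_pos'],1),'yaw y',round(np.degrees(np.arctan2(s['tool_rot'][1][1],s['tool_rot'][0][1])),1),'f',np.round(s['contact_force'],1),'w',s['grip_width'],s['gripper_force'],'cam',T[:3,3].round(0),'look',(-T[:3,2]).round(2))
    return c,T,s
E
python3 -c "
from h import *
c,T,s=wr('w1');print(c['K'],c['dist_coeffs'],np.round(c['tool_from_camera'],3).tolist())"
```

```text
t 0.725 tcp [472.9 406.3 253.9] yaw y 105.4 f [ 0.5 -0.9  0.2] w 94.02340856665005 0.0 cam [395. 385. 434.] look [ 0.27  0.07 -0.96]
[[333.01130951   0.         248.97390115]
 [  0.         333.01130951 189.81072499]
 [  0.           0.           1.        ]] [0.02062034 0.         0.         0.         0.        ] [[-0.001, 0.96, 0.279, 80.944], [1.0, 0.001, 0.0, -0.67], [-0.0, 0.279, -0.96, -179.477], [0.0, 0.0, 0.0, 1.0]]
```

View pics/w1.png

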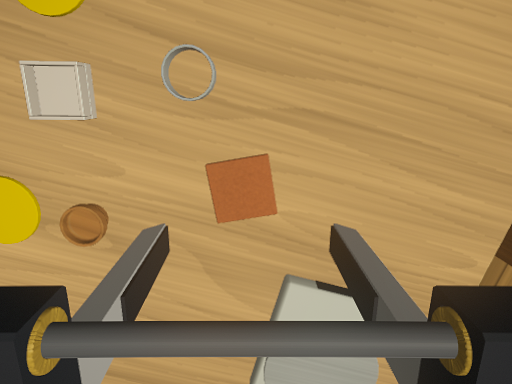

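The wrist view shows the tile at (241,188), large dish at (58,90), cutter at (188,72) and middle bowl at (84,224).

```bash
cat >> h.py <<'E'
def mask(img,p,r,sc=(14,4,5),th=2.,n=5):
    x,y=map(int,p);H,W=img.shape[:2];x0,x1,y0,y1=max(x-r,0),min(x+r,W),max(y-r,0),min(y+r,H)
    lab=cv2.cvtColor(img,cv2.COLOR_BGR2LAB).astype(np.float32)[y0:y1,x0:x1]
    ring=np.r_[lab[:3].reshape(-1,3),lab[-3:].reshape(-1,3),lab[:,:3].reshape(-1,3),lab[:,-3:].reshape(-1,3)]
    k=(np.sqrt((((lab-np.median(ring,0))/np.array(sc))**2).sum(2))>th).astype(np.uint8)
    k=cv2.morphologyEx(k,cv2.MORPH_CLOSE,np.ones((n,n)));k=cv2.morphologyEx(k,cv2.MORPH_OPEN,np.ones((3,3)))
    cs=cv2.findContours(k,cv2.RETR_EXTERNAL,cv2.CHAIN_APPROX_NONE)[0]
    return max(cs,key=lambda c:cv2.pointPolygonTest(c,(float(x-x0),float(y-y0)),True)).reshape(-1,2)+[x0,y0]
E
python3 - <<'E'
from h import *
c,T,s=pickle.load(open('w1.pkl','rb'));d=pickle.load(open('d0.pkl','rb'));t=d['top']
m=((c['img'][:,:,2]>1.8*c['img'][:,:,1])).astype(np.uint8)
k=mask(c['img'],(241,188),48)
print('tile wrist',cv2.minAreaRect(np.float32(cast(c,k,8,T))))
k2=mask(t['img'],(112,193),27);w=np.float32(cast(t,k2,8));print('tile top',cv2.minAreaRect(w))
a=cv2.minAreaRect(k.astype(np.float32))[0];b=cv2.minAreaRect(k2.astype(np.float32))[0];print('tri',tri(c,a,t,b,T))
print('pred large dish corner-centre px',proj(c,[[453,165,34],[610,218,34]],T))
E
```

```text
tile wrist ((515.3214721679688, 406.31927490234375), (85.04073333740234, 84.12388610839844), 24.925153732299805)
tile top ((516.2839965820312, 405.181884765625), (83.56781005859375, 83.92383575439453), 24.586803436279297)
tri (array([516.102816  , 406.23200721,   3.55713374]), np.float64(1.1999100231702529))
pred large dish corner-centre px [[ 50.58783455  90.80971431]
 [ 79.79071935 225.66475139]]
```

servo_tool(plan=[{"linear": [-0.04,-0.22,-0.02],"turn": 0,"hand": 1},{"linear": [-0.06,-0.45,-0.05],"turn": 0,"hand": 1},{"linear": [-0.08,-0.7,-0.1],"turn": 0,"hand": 1},{"linear": [-0.08,-0.92,-0.15],"turn": 0,"hand": 1},{"linear": [-0.08,-0.96,-0.2],"turn": 0,"hand": 1}])

```text
time: 1.4
tool_pos: [449.5, 166.3, 204.9]
tool_rot: [[-0.965, -0.263, 0.0], [-0.263, 0.965, -0.0], [0.0, -0.0, -1.0]]
contact_force: [1.0, 0.3, 0.6]
grip_width: 94.1
gripper_force: 0.0
```

```bash
python3 -c "
from h import *
wr('w2')"
```

```text
t 1.4 tcp [449.5 166.3 204.9] yaw y 105.2 f [1.  0.3 0.6] w 94.10469451304998 0.0 cam [372. 144. 384.] look [ 0.27  0.07 -0.96]
```

View pics/w2.png

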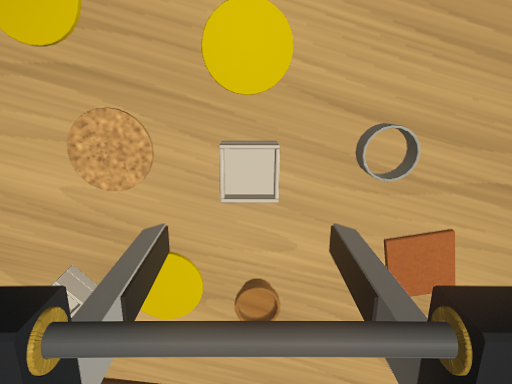

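The wrist view shows the large dish at (250,172), the rim from about (220,145) to (279,202). The speckled brown cork mat is at (110,149), clearly unlike the yellow mats. The tile is at (420,262).

```bash
python3 - <<'E'
from h import *
c,T,s=pickle.load(open('w2.pkl','rb'));d=pickle.load(open('d0.pkl','rb'));t=d['top']
k=mask(c['img'],(250,172),45);print(k.min(0),k.max(0))
r=np.float32([[220,145],[279,145],[279.5,202],[220,202]])
print('dish rim z34',cv2.minAreaRect(np.float32(cast(c,r,34,T))))
kt=mask(t['img'],(198,216),26);print('top',cv2.minAreaRect(np.float32(cast(t,kt,34))))
print('tri',tri(c,r.mean(0),t,cv2.minAreaRect(kt.astype(np.float32))[0],T))
kc=mask(c['img'],(110,149),58,sc=(14,3,5),th=1.6,n=11);print(kc.min(0),kc.max(0));w=np.float32(cast(c,kc,8,T));print('cork',cv2.minEnclosingCircle(w),cv2.fitEllipse(w))
ce=cv2.fitEllipse(kc)[0]
# top view cork: edge pixels vs prediction
print('cork px in top predicted',proj(t,[list(cv2.fitEllipse(w)[0])+[8]]),'eye',(387/1.5,311/1.5),'tri',tri(c,ce,t,(387/1.5,311/1.5),T))
E
```

```text
[219 140] [279 202]
dish rim z34 ((452.51373291015625, 167.27134704589844), (63.22482681274414, 65.87438201904297), 15.201810836791992)
top ((453.23687744140625, 164.6910858154297), (66.11971282958984, 67.44741821289062), 15.151586532592773)
tri (array([453.64727968, 166.80864322,  24.39465779]), np.float64(1.5894358426576125))
[ 68 107] [153 190]
cork ((473.3017578125, 9.154853820800781), 48.498451232910156) ((472.9071960449219, 9.186416625976562), (93.4500732421875, 94.9864730834961), 47.16398239135742)
cork px in top predicted [[257.0447157  208.01296809]] eye (258.0, 207.33333333333334) tri (array([ 4.74321549e+02,  6.16882800e+00, -1.00933594e-01]), np.float64(1.9400641633998))
```

servo_tool(plan=[{"linear": [0.014,0.002,-0.24],"turn": 0,"hand": 1},{"linear": [0.014,0.002,-0.47],"turn": 0,"hand": 1},{"linear": [0.014,0.002,-0.65],"turn": 0,"hand": 1},{"linear": [0.014,0.002,-0.76],"turn": 0,"hand": 1},{"linear": [0.014,0.002,-0.78],"turn": 0,"hand": 1}])

```text
time: 2.08
tool_pos: [451.4, 170.0, 7.9]
tool_rot: [[-0.963, -0.268, -0.006], [-0.268, 0.963, -0.001], [0.005, 0.001, -1.0]]
contact_force: [0.5, 0.0, 0.1]
grip_width: 94.2
gripper_force: 0.0
```

servo_tool(plan=[{"linear": [0,0,0],"hand": 0.2},{"linear": [0,0,0],"hand": 0},{"linear": [0,0,0],"hand": 0},{"linear": [0,0,0],"hand": 0}], squeeze=20)

```text
invalid input
```

servo_tool(plan=[{"linear": [0,0,0],"turn": 0,"hand": 0.2},{"linear": [0,0,0],"turn": 0,"hand": 0},{"linear": [0,0,0],"turn": 0,"hand": 0},{"linear": [0,0,0],"turn": 0,"hand": 0}], squeeze=20)

```text
time: 2.58
tool_pos: [454.8, 168.9, 11.9]
tool_rot: [[-0.964, -0.267, 0.003], [-0.267, 0.964, 0.0], [-0.003, -0.0, -1.0]]
contact_force: [0.5, -0.7, 2.6]
grip_width: 63.9
gripper_force: 20.0
```

servo_tool(plan=[{"linear": [0,0,0.2],"turn": 0,"hand": 0},{"linear": [0.03,0.16,0.35],"turn": 0.03,"hand": 0},{"linear": [0.1,0.4,0.35],"turn": 0.07,"hand": 0},{"linear": [0.17,0.64,0.35],"turn": 0.11,"hand": 0},{"linear": [0.22,0.84,0.35],"turn": 0.11,"hand": 0}])

```text
time: 3.2
tool_pos: [508.8, 380.8, 97.5]
tool_rot: [[-0.903, -0.429, -0.001], [-0.429, 0.903, -0.0], [0.001, 0.0, -1.0]]
contact_force: [0.3, -0.6, -2.0]
grip_width: 64.2
gripper_force: 20.0
```

servo_tool(plan=[{"linear": [0.03,0.116,0],"turn": 0,"hand": 0},{"linear": [0.03,0.116,-0.1],"turn": 0,"hand": 0},{"linear": [0.03,0.116,-0.2],"turn": 0,"hand": 0}])

```text
time: 3.58
tool_pos: [515.9, 408.4, 46.7]
tool_rot: [[-0.903, -0.429, -0.001], [-0.429, 0.903, -0.0], [0.001, 0.0, -1.0]]
contact_force: [0.2, 0.1, -3.2]
grip_width: 63.9
gripper_force: 20.0
```

```bash
python3 -c "
from h import *
wr('w3')"
```

```text
t 3.575 tcp [515.9 408.4  46.7] yaw y 115.4 f [ 0.2  0.1 -3.2] w 63.88581072149974 19.999232478439808 cam [443. 373. 226.] look [ 0.25  0.12 -0.96]
```

servo_tool(plan=[{"linear": [0,-0.008,-0.06],"turn": 0,"hand": 0},{"linear": [0,-0.008,-0.1],"turn": 0,"hand": 0},{"linear": [0,-0.008,-0.112],"turn": 0,"hand": 0},{"linear": [0,-0.008,-0.112],"turn": 0,"hand": 0}])

```text
time: 4.12
tool_pos: [516.6, 406.1, 20.7]
tool_rot: [[-0.904, -0.428, 0.001], [-0.428, 0.904, 0.001], [-0.001, 0.0, -1.0]]
contact_force: [0.8, 0.2, -2.3]
grip_width: 64.0
gripper_force: 20.0
```

servo_tool(plan=[{"linear": [0,0,-0.006],"turn": 0,"hand": 0},{"linear": [0,0,-0.008],"turn": 0,"hand": 0},{"linear": [0,0,-0.008],"turn": 0,"hand": 0}])

```text
time: 4.5
tool_pos: [516.9, 406.3, 19.9]
tool_rot: [[-0.904, -0.429, 0.002], [-0.429, 0.904, 0.001], [-0.002, 0.0, -1.0]]
contact_force: [-1.3, -0.1, 5.5]
grip_width: 64.0
gripper_force: 20.0
```

servo_tool(plan=[{"linear": [0,0,0],"turn": 0,"hand": 0.6},{"linear": [0,0,0],"turn": 0,"hand": 1},{"linear": [0,0,0.01],"turn": 0,"hand": 1},{"linear": [0,0,0.24],"turn": 0,"hand": 1},{"linear": [0.04,-0.14,0.42],"turn": -0.05,"hand": 1}])

```text
time: 5.12
tool_pos: [525.7, 372.4, 124.4]
tool_rot: [[-0.934, -0.358, 0.0], [-0.358, 0.934, 0.001], [-0.001, 0.001, -1.0]]
contact_force: [1.5, -1.1, -0.0]
grip_width: 94.0
gripper_force: 0.0
```

servo_tool(plan=[{"linear": [0.08,-0.23,0.1],"turn": -0.1,"hand": 1},{"linear": [0.16,-0.46,0.2],"turn": -0.2,"hand": 1},{"linear": [0.24,-0.69,0.3],"turn": -0.3,"hand": 1},{"linear": [0.32,-0.9,0.3],"turn": -0.4,"hand": 1},{"linear": [0.4,-0.98,0.3],"turn": -0.5,"hand": 1}])

```text
time: 5.75
tool_pos: [627.2, 122.5, 199.3]
tool_rot: [[-0.909, 0.417, 0.002], [0.417, 0.909, -0.0], [-0.002, 0.001, -1.0]]
contact_force: [-0.4, 0.6, -0.6]
grip_width: 94.2
gripper_force: 0.0
```

servo_tool(plan=[{"linear": [0.08,-0.23,0],"turn": -0.08,"hand": 1},{"linear": [0.14,-0.46,0],"turn": -0.08,"hand": 1},{"linear": [0.14,-0.54,0],"turn": -0.08,"hand": 1},{"linear": [0.14,-0.54,0],"turn": -0.08,"hand": 1}])

```text
time: 6.25
tool_pos: [661.0, -10.1, 197.8]
tool_rot: [[-0.853, 0.522, -0.0], [0.522, 0.853, 0.001], [0.001, 0.0, -1.0]]
contact_force: [0.1, 0.6, -0.5]
grip_width: 94.1
gripper_force: 0.0
```

```bash
python3 -c "
from h import *
wr('w4')"
```

```text
t 6.25 tcp [661.  -10.1 197.8] yaw y 58.6 f [ 0.1  0.6 -0.5] w 94.07167011394539 0.0 cam [592.  32. 377.] look [ 0.24 -0.15 -0.96]
```

View pics/w4.png

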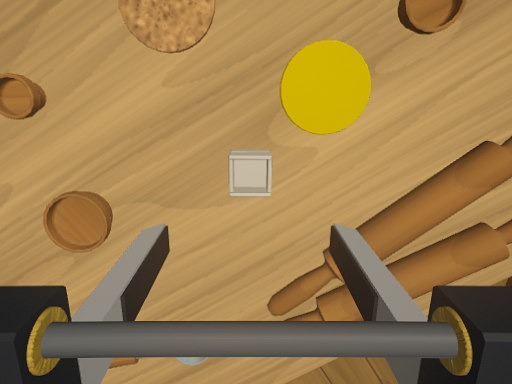

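The small dish is square to the tool at (250,175), with the rim from about (229,155) to (272,196). There's room on both sides for the fingers.

```bash
python3 - <<'E'
from h import *
c,T,s=pickle.load(open('w4.pkl','rb'));t=pickle.load(open('d0.pkl','rb'))['top']
k=mask(c['img'],(250,174),32);lo,hi=k.min(0),k.max(0);print(lo,hi)
r=np.float32([[lo[0],155],[hi[0],155],[hi[0],hi[1]],[lo[0],hi[1]]])
print('rim z40',cv2.minAreaRect(np.float32(cast(c,r,40,T))))
kt=mask(t['img'],(264.7,136.7),26);print('tri',tri(c,r.mean(0),t,cv2.minAreaRect(kt.astype(np.float32))[0],T))
# bowls seen here
for n,p,rr in(('wide',(78,221),45),('narrow',(19,96),38)):
    k=mask(c['img'],p,rr);print(n,k.min(0),k.max(0),cv2.minEnclosingCircle(np.float32(cast(c,k,30,T))))
E
```

```text
[229 149] [271 196]
rim z40 ((663.2110595703125, -10.263233184814453), (44.5228385925293, 43.909847259521484), 58.51353073120117)
tri (array([662.263886  , -10.22838382,  36.66323411]), np.float64(2.588738945121548))
wide [ 43 191] [112 252] ((610.249267578125, -200.39248657226562), 40.40715789794922)
narrow [ 0 73] [ 45 119] ((477.6134338378906, -166.4639892578125), 26.47539520263672)
```

servo_tool(plan=[{"linear": [0.008,0,-0.24],"turn": 0,"hand": 1},{"linear": [0.008,0,-0.46],"turn": 0,"hand": 1},{"linear": [0.008,0,-0.62],"turn": 0,"hand": 1},{"linear": [0.008,0,-0.694],"turn": 0,"hand": 1},{"linear": [0.008,0,-0.694],"turn": 0,"hand": 0.4}])

```text
time: 6.92
tool_pos: [662.4, -7.5, 23.7]
tool_rot: [[-0.855, 0.518, -0.002], [0.518, 0.855, 0.001], [0.002, -0.001, -1.0]]
contact_force: [-0.2, 0.5, 0.5]
grip_width: 87.2
gripper_force: 0.0
```

servo_tool(plan=[{"linear": [0,0,0],"turn": 0,"hand": -0.4},{"linear": [0,0,0],"turn": 0,"hand": -0.4},{"linear": [0,0,0],"turn": 0,"hand": -0.4},{"linear": [0,0,0],"turn": 0,"hand": -0.4}], squeeze=20)

```text
time: 7.42
tool_pos: [663.5, -9.3, 25.2]
tool_rot: [[-0.854, 0.52, 0.001], [0.52, 0.854, 0.0], [-0.001, 0.001, -1.0]]
contact_force: [-0.1, -0.1, 0.1]
grip_width: 47.3
gripper_force: 0.0
```

servo_tool(plan=[{"linear": [0,0,0],"turn": 0,"hand": -0.4},{"linear": [0,0,0],"turn": 0,"hand": -0.4},{"linear": [0,0,0.15],"turn": 0,"hand": -0.4},{"linear": [0,0,0.3],"turn": 0,"hand": -0.4},{"linear": [0,0,0.45],"turn": 0,"hand": -0.4}])

```text
time: 8.05
tool_pos: [662.7, -9.0, 137.2]
tool_rot: [[-0.854, 0.52, -0.001], [0.52, 0.854, 0.0], [0.001, -0.0, -1.0]]
contact_force: [0.8, 0.3, -0.6]
grip_width: 43.8
gripper_force: 20.0
```

servo_tool(plan=[{"linear": [-0.08,0.22,0],"turn": -0.08,"hand": -0.4},{"linear": [-0.16,0.44,0],"turn": -0.16,"hand": -0.4},{"linear": [-0.24,0.66,0],"turn": -0.24,"hand": -0.4},{"linear": [-0.32,0.88,0],"turn": -0.32,"hand": -0.4},{"linear": [-0.38,1,0],"turn": -0.37,"hand": -0.4}])

```text
time: 8.68
tool_pos: [566.5, 243.6, 136.3]
tool_rot: [[-0.428, 0.904, -0.001], [0.904, 0.428, 0.0], [0.001, -0.001, -1.0]]
contact_force: [0.7, -0.7, -0.4]
grip_width: 43.7
gripper_force: 20.0
```

servo_tool(plan=[{"linear": [-0.08,0.2,0],"turn": 0,"hand": -0.4},{"linear": [-0.14,0.42,0],"turn": 0,"hand": -0.4},{"linear": [-0.206,0.6,0],"turn": 0,"hand": -0.4},{"linear": [-0.206,0.664,0],"turn": 0,"hand": -0.4},{"linear": [-0.206,0.664,0],"turn": 0,"hand": -0.4}])

```text
time: 9.3
tool_pos: [516.5, 407.2, 136.2]
tool_rot: [[-0.43, 0.903, -0.001], [0.903, 0.43, -0.001], [-0.001, -0.001, -1.0]]
contact_force: [0.3, 0.9, -1.7]
grip_width: 43.6
gripper_force: 20.0
```

```bash
python3 -c "
from h import *
wr('w5')"
```

```text
t 9.3 tcp [516.5 407.2 136.2] yaw y 25.4 f [ 0.3  0.9 -1.7] w 43.596592147708215 19.999905824661255 cam [482. 481. 316.] look [ 0.12 -0.25 -0.96]
```

View pics/w5.png

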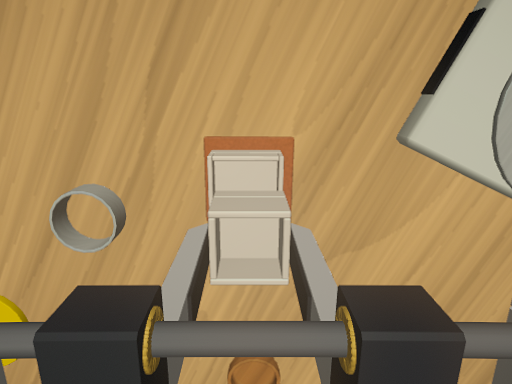

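The large dish is on the tile, its visible rim running from x=208 to 283 at row 152. The held small dish is in front of it, square to it.

```bash
python3 - <<'E'
from h import *
c,T,s=pickle.load(open('w5.pkl','rb'));R=np.array(s['tool_rot'])[:2,:2];p=np.array(s['tool_pos'])[:2]
g=cv2.cvtColor(c['img'],cv2.COLOR_BGR2GRAY)
for v in(151,156,165):print(v,g[v,200:218].tolist(),g[v,276:298].tolist())
print(g[145:160,246].tolist())
for lab,uv,z in(('rim',[[208,152.],[283.5,152]],42),('tile',[[204.5,137],[294,137]],8),('held',[[209,283],[289,283]],136.2+16)):
    w=cast(c,uv,z,T);print(lab,((w-p)@R).round(1).tolist())
E
```

```text
151 [164, 162, 163, 152, 121, 110, 117, 119, 118, 116, 132, 161, 171, 170, 170, 170, 171, 171] [171, 172, 172, 173, 155, 123, 116, 117, 119, 121, 122, 122, 121, 121, 120, 122, 114, 111, 146, 166, 165, 164]
156 [162, 163, 163, 147, 118, 111, 114, 179, 205, 205, 204, 168, 171, 201, 202, 201, 201, 201] [190, 192, 168, 155, 183, 191, 190, 161, 116, 118, 118, 118, 120, 120, 120, 120, 111, 124, 155, 166, 163, 162]
165 [159, 157, 157, 157, 136, 111, 112, 160, 191, 195, 194, 171, 121, 96, 155, 189, 193, 193] [185, 143, 94, 159, 192, 193, 189, 154, 106, 118, 118, 116, 115, 117, 122, 122, 117, 144, 162, 159, 158, 158]
[121, 123, 123, 121, 127, 163, 171, 179, 173, 169, 169, 200, 204, 195, 192]
rim [[33.8, -33.7], [33.8, 28.8]]
tile [[41.9, -40.7], [41.8, 41.5]]
held [[-20.6, -21.9], [-20.6, 22.6]]
```

servo_tool(plan=[{"linear": [-0.01,-0.01,-0.1],"turn": 0,"hand": -0.4},{"linear": [-0.01,-0.01,-0.2],"turn": 0,"hand": -0.4},{"linear": [-0.01,-0.01,-0.26],"turn": 0,"hand": -0.4},{"linear": [-0.01,-0.01,-0.29],"turn": 0,"hand": -0.4},{"linear": [-0.01,-0.01,-0.32],"turn": 0,"hand": -0.4}])

```text
time: 9.98
tool_pos: [515.0, 404.2, 57.5]
tool_rot: [[-0.428, 0.904, 0.001], [0.904, 0.428, 0.001], [0.0, 0.002, -1.0]]
contact_force: [-0.3, 0.4, -0.3]
grip_width: 43.8
gripper_force: 20.0
```

No contact on the way in. I'll lower it the rest of the way.

servo_tool(plan=[{"linear": [0,0,-0.016],"turn": 0,"hand": -0.4},{"linear": [0,0,-0.03],"turn": 0,"hand": -0.4},{"linear": [0,0,-0.036],"turn": 0,"hand": -0.4},{"linear": [0,0,-0.036],"turn": 0,"hand": -0.4}])

```text
time: 10.48
tool_pos: [514.2, 404.5, 48.1]
tool_rot: [[-0.429, 0.903, 0.0], [0.903, 0.429, 0.0], [0.0, 0.0, -1.0]]
contact_force: [0.1, 0.7, -1.0]
grip_width: 43.9
gripper_force: 20.0
```

servo_tool(plan=[{"linear": [0,0,-0.006],"turn": 0,"hand": -0.4},{"linear": [0,0,-0.01],"turn": 0,"hand": -0.4},{"linear": [0,0,-0.01],"turn": 0,"hand": -0.4}])

```text
time: 10.85
tool_pos: [514.5, 404.7, 47.0]
tool_rot: [[-0.429, 0.904, 0.001], [0.904, 0.429, 0.001], [0.0, 0.001, -1.0]]
contact_force: [-1.8, -1.0, 6.2]
grip_width: 43.8
gripper_force: 20.0
```

servo_tool(plan=[{"linear": [0,0,0],"turn": 0,"hand": 0.2},{"linear": [0,0,0],"turn": 0,"hand": 0.8},{"linear": [0,0,0.02],"turn": 0,"hand": 1},{"linear": [0,0,0.24],"turn": 0,"hand": 1},{"linear": [0.02,-0.12,0.44],"turn": 0,"hand": 1}])

```text
time: 11.48
tool_pos: [518.5, 375.4, 156.3]
tool_rot: [[-0.431, 0.902, -0.001], [0.902, 0.431, 0.0], [0.0, -0.001, -1.0]]
contact_force: [-0.0, 0.3, 0.1]
grip_width: 90.5
gripper_force: 0.0
```

servo_tool(plan=[{"linear": [0.04,-0.23,0.1],"turn": 0.05,"hand": 1},{"linear": [0.08,-0.46,0.16],"turn": 0.1,"hand": 1},{"linear": [0.12,-0.69,0.16],"turn": 0.2,"hand": 1},{"linear": [0.15,-0.92,0.16],"turn": 0.3,"hand": 1},{"linear": [0.16,-1,0.16],"turn": 0.36,"hand": 1}])

```text
time: 12.1
tool_pos: [559.6, 121.1, 195.9]
tool_rot: [[-0.846, 0.534, 0.001], [0.534, 0.846, -0.001], [-0.001, -0.0, -1.0]]
contact_force: [0.1, 0.2, -0.6]
grip_width: 93.9
gripper_force: 0.0
```

servo_tool(plan=[{"linear": [0.04,-0.23,0],"turn": 0,"hand": 1},{"linear": [0.08,-0.46,0],"turn": 0,"hand": 1},{"linear": [0.12,-0.69,0],"turn": 0,"hand": 1},{"linear": [0.16,-0.92,0],"turn": 0,"hand": 1},{"linear": [0.2,-1,0],"turn": 0,"hand": 1}])

```text
time: 12.72
tool_pos: [609.2, -128.9, 195.4]
tool_rot: [[-0.844, 0.537, -0.0], [0.537, 0.844, -0.0], [-0.0, -0.0, -1.0]]
contact_force: [0.1, 0.6, -0.1]
grip_width: 93.8
gripper_force: 0.0
```

servo_tool(plan=[{"linear": [0,-0.23,0],"turn": 0,"hand": 1},{"linear": [0,-0.308,0],"turn": 0,"hand": 1},{"linear": [0,-0.308,0],"turn": 0,"hand": 1}])

```text
time: 13.1
tool_pos: [609.3, -202.7, 195.2]
tool_rot: [[-0.845, 0.534, -0.0], [0.534, 0.845, 0.001], [0.001, 0.001, -1.0]]
contact_force: [-0.4, 0.2, -0.3]
grip_width: 94.0
gripper_force: 0.0
```

```bash
python3 - <<'E'
from h import *
c,T,s=wr('w6')
from station import camera
t=camera('top');pickle.dump(t,open('top6.pkl','wb'))
q=proj(t,[[515,405,62]])[0].astype(int);z=cv2.resize(t['img'][q[1]-30:q[1]+30,q[0]-30:q[0]+30],(384,384),interpolation=cv2.INTER_CUBIC)
cv2.imwrite('pics/w6b.png',cv2.resize(np.hstack([c['img'],z]),(800,343)))
E
```

```text
t 13.1 tcp [ 609.3 -202.7  195.2] yaw y 57.7 f [-0.4  0.2 -0.3] w 94.02841653068965 0.0 cam [ 541. -160.  375.] look [ 0.24 -0.15 -0.96]
```

View pics/w6b.png

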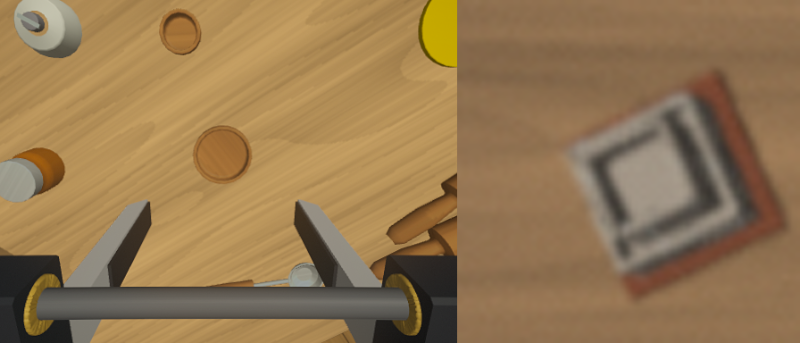

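The crop on the right shows the small dish nested in the large one on the tile. The wide bowl is at about (249,173) in the wrist picture, centred between the fingers.

```bash
cat > bowl.py <<'E'
from h import *
def bowl(f,p,r,top,pt):
    c,T,s=pickle.load(open(f+'.pkl','rb'));k=mask(c['img'],p,r)
    # cast to rim plane; fit circle to the rows away from the camera side (rim there occludes the body)
    w=cast(c,k,34,T);R=np.array(s['tool_rot']);q=(w-np.array(s['tool_pos'])[:2])@R[:2,:2]
    m=q[:,0]<np.mean([q[:,0].min(),q[:,0].max()]) 
    A=np.c_[2*q[m],np.ones(m.sum())];x=np.linalg.lstsq(A,(q[m]**2).sum(1),rcond=None)[0];rad=np.sqrt(x[2]+x[0]**2+x[1]**2)
    cw=x[:2]@R[:2,:2].T+np.array(s['tool_pos'])[:2]
    u=proj(c,[[*cw,34]],T)[0];kt=mask(top['img'],pt,24);ut=cv2.minAreaRect(kt.astype(np.float32))[0]
    print(k.min(0),k.max(0),'centre',cw.round(1),'r',rad.round(1),'tool offs',x[:2].round(1),'tri',tri(c,u,top,ut,T))
E
python3 - <<'E'
from bowl import *
t=pickle.load(open('d0.pkl','rb'))['top']
bowl('w6',(249,173),48,t,(336.7,155.3))
bowl('w6',(202,35),34,t,(324.7,206.7))
E
```

```text
[216 140] [281 205] centre [ 610.2 -203.5] r 33.8 tool offs [-1.3 -0.2] tri (array([ 614.77973562, -206.58445653,    8.56591794]), np.float64(1.2153667333594405))
[179  10] [224  61] centre [ 474.7 -169.7] r 21.3 tool offs [131.4 -44. ] tri (array([ 474.28690036, -169.69431566,   31.65520135]), np.float64(0.07888035018125956))
```

servo_tool(plan=[{"linear": [0.003,-0.002,-0.24],"turn": 0,"hand": 1},{"linear": [0.003,-0.002,-0.47],"turn": 0,"hand": 1},{"linear": [0.003,-0.002,-0.64],"turn": 0,"hand": 1},{"linear": [0.003,-0.002,-0.74],"turn": 0,"hand": 1},{"linear": [0.003,-0.002,-0.74],"turn": 0,"hand": 0.6}])

```text
time: 13.82
tool_pos: [608.3, -200.1, 7.9]
tool_rot: [[-0.847, 0.531, -0.005], [0.531, 0.847, 0.003], [0.006, -0.0, -1.0]]
contact_force: [-0.4, -0.7, 0.3]
grip_width: 87.5
gripper_force: 0.0
```

servo_tool(plan=[{"linear": [0,0,0],"turn": 0,"hand": 0},{"linear": [0,0,0],"turn": 0,"hand": 0},{"linear": [0,0,0],"turn": 0,"hand": 0},{"linear": [0,0,0],"turn": 0,"hand": 0}], squeeze=20)

```text
time: 14.32
tool_pos: [611.6, -203.1, 13.1]
tool_rot: [[-0.846, 0.533, 0.004], [0.533, 0.846, -0.0], [-0.004, 0.002, -1.0]]
contact_force: [0.7, 1.7, 5.7]
grip_width: 69.8
gripper_force: 20.0
```

servo_tool(plan=[{"linear": [0,0,0.12],"turn": 0,"hand": 0},{"linear": [-0.04,0.06,0.33],"turn": 0,"hand": 0},{"linear": [-0.17,0.27,0.35],"turn": 0,"hand": 0},{"linear": [-0.3,0.47,0.35],"turn": 0,"hand": 0},{"linear": [-0.43,0.67,0.35],"turn": 0,"hand": 0}])

```text
time: 14.95
tool_pos: [501.2, -34.6, 98.1]
tool_rot: [[-0.845, 0.534, 0.0], [0.534, 0.845, -0.0], [-0.0, 0.0, -1.0]]
contact_force: [0.2, 1.1, -0.5]
grip_width: 69.4
gripper_force: 20.0
```

servo_tool(plan=[{"linear": [-0.12,0.176,0],"turn": 0,"hand": 0},{"linear": [-0.12,0.176,0],"turn": 0,"hand": 0},{"linear": [-0.12,0.176,0],"turn": 0,"hand": 0}])

```text
time: 15.32
tool_pos: [472.8, 7.9, 98.3]
tool_rot: [[-0.846, 0.533, 0.001], [0.533, 0.846, -0.001], [-0.001, -0.0, -1.0]]
contact_force: [0.3, 0.2, -0.6]
grip_width: 69.5
gripper_force: 20.0
```

```bash
python3 -c "
from h import *
wr('w7')"
```

```text
t 15.325 tcp [472.8   7.9  98.3] yaw y 57.8 f [ 0.3  0.2 -0.6] w 69.48738577712817 19.99976229679305 cam [404.  51. 278.] look [ 0.24 -0.15 -0.96]
```

View pics/w7.png

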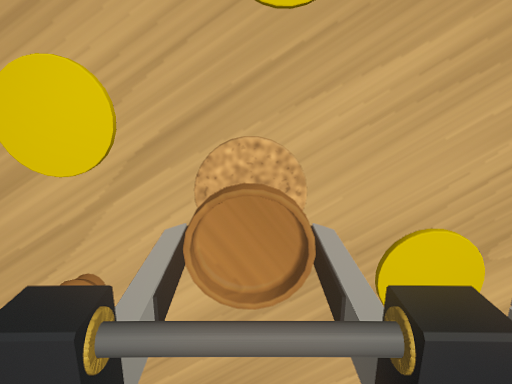

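The bowl hangs over the cork mat, with the mat (centre x≈250) and bowl (x≈250) lined up.

servo_tool(plan=[{"linear": [0,0,-0.12],"turn": 0,"hand": 0},{"linear": [0,0,-0.22],"turn": 0,"hand": 0},{"linear": [0,0,-0.28],"turn": 0,"hand": 0},{"linear": [0,0,-0.308],"turn": 0,"hand": 0},{"linear": [0,0,-0.314],"turn": 0,"hand": 0}])

```text
time: 16.0
tool_pos: [473.0, 7.6, 20.7]
tool_rot: [[-0.846, 0.534, 0.0], [0.534, 0.846, -0.001], [-0.0, -0.0, -1.0]]
contact_force: [-4.5, 1.2, 7.6]
grip_width: 69.3
gripper_force: 20.0
```

servo_tool(plan=[{"linear": [0,0,0],"turn": 0,"hand": 0},{"linear": [0,0,-0.004],"turn": 0,"hand": 0},{"linear": [0,0,-0.004],"turn": 0,"hand": 0}])

```text
time: 16.38
tool_pos: [473.5, 7.7, 20.7]
tool_rot: [[-0.846, 0.533, 0.002], [0.533, 0.846, -0.001], [-0.002, 0.0, -1.0]]
contact_force: [-3.4, -0.5, 8.3]
grip_width: 69.3
gripper_force: 20.0
```

servo_tool(plan=[{"linear": [0,0,0],"turn": 0,"hand": 0.5},{"linear": [0,0,0],"turn": 0,"hand": 1},{"linear": [0,0,0.03],"turn": 0,"hand": 1},{"linear": [0,0,0.27],"turn": 0,"hand": 1},{"linear": [0,0.02,0.5],"turn": 0,"hand": 1}])

```text
time: 17.0
tool_pos: [472.0, 13.4, 144.7]
tool_rot: [[-0.846, 0.534, -0.001], [0.534, 0.846, 0.0], [0.001, -0.0, -1.0]]
contact_force: [2.1, 0.1, 0.8]
grip_width: 94.1
gripper_force: 0.0
```

servo_tool(plan=[{"linear": [0.13,0.18,0.1],"turn": 0,"hand": 1},{"linear": [0.26,0.37,0.2],"turn": 0,"hand": 1},{"linear": [0.39,0.56,0.22],"turn": 0,"hand": 1},{"linear": [0.5,0.75,0.22],"turn": 0,"hand": 1},{"linear": [0.548,0.82,0.22],"turn": 0,"hand": 1}])

```text
time: 17.62
tool_pos: [610.2, 221.4, 197.9]
tool_rot: [[-0.847, 0.531, -0.0], [0.531, 0.847, 0.001], [0.001, 0.0, -1.0]]
contact_force: [0.2, -0.9, -0.6]
grip_width: 93.6
gripper_force: 0.0
```

servo_tool(plan=[{"linear": [0,0,0],"turn": 0,"hand": 1},{"linear": [0,0,0],"turn": 0,"hand": 1}])

```text
time: 17.88
tool_pos: [609.1, 217.6, 198.6]
tool_rot: [[-0.846, 0.534, -0.0], [0.534, 0.846, -0.0], [0.0, -0.0, -1.0]]
contact_force: [-0.5, -0.0, -0.4]
grip_width: 94.2
gripper_force: 0.0
```

```bash
python3 - <<'E'
from bowl import *
c,T,s=wr('w8')
t=pickle.load(open('d0.pkl','rb'))['top']
p=proj(c,[[610,218.4,34]],T)[0];print(p)
bowl('w8',p,42,t,(178.7,156.7))
from station import camera
t=camera('top');pickle.dump(t,open('top8.pkl','wb'))
q=proj(t,[[473,8,42]])[0].astype(int);z=cv2.resize(t['img'][q[1]-30:q[1]+30,q[0]-30:q[0]+30],(384,384),interpolation=cv2.INTER_CUBIC)
cv2.imwrite('pics/w8b.png',cv2.resize(np.hstack([c['img'],z]),(800,343)))
E
```

```text
t 17.875 tcp [609.1 217.6 198.6] yaw y 57.7 f [-0.5 -0.  -0.4] w 94.19871875741177 0.0 cam [541. 261. 378.] look [ 0.24 -0.15 -0.96]
[250.25143122 172.69931518]
[226 146] [277 197] centre [610.6 219.9] r 27.1 tool offs [-0.1  2.7] tri (array([611.12370082, 219.30172884,  29.32583621]), np.float64(0.8892551957377867))
```

View pics/w8b.png

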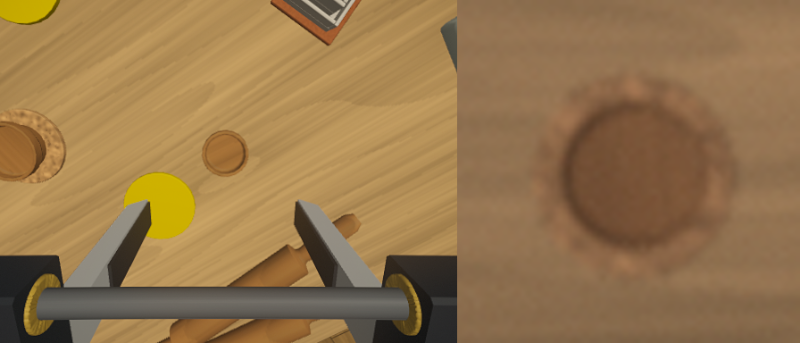

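The crop shows the wide bowl centred on the mat. The middle bowl is at about (252,172) in the wrist picture, with clear space around it.

servo_tool(plan=[{"linear": [0.002,0.004,-0.24],"turn": 0,"hand": 1},{"linear": [0.002,0.004,-0.47],"turn": 0,"hand": 1},{"linear": [0.002,0.004,-0.64],"turn": 0,"hand": 1},{"linear": [0.002,0.004,-0.72],"turn": 0,"hand": 1},{"linear": [0.002,0.004,-0.72],"turn": 0,"hand": 0.6}])

```text
time: 18.6
tool_pos: [609.2, 218.6, 17.7]
tool_rot: [[-0.846, 0.534, -0.002], [0.534, 0.846, -0.001], [0.001, -0.002, -1.0]]
contact_force: [-0.3, 0.4, 0.0]
grip_width: 87.1
gripper_force: 0.0
```

servo_tool(plan=[{"linear": [0,0,0],"turn": 0,"hand": -0.2},{"linear": [0,0,0],"turn": 0,"hand": -0.2},{"linear": [0,0,0],"turn": 0,"hand": -0.2},{"linear": [0,0,0],"turn": 0,"hand": -0.2},{"linear": [0,0,0],"turn": 0,"hand": -0.2}], squeeze=20)

```text
time: 19.23
tool_pos: [610.8, 219.7, 20.0]
tool_rot: [[-0.846, 0.533, 0.003], [0.533, 0.846, 0.001], [-0.002, 0.002, -1.0]]
contact_force: [-0.6, 0.1, 4.9]
grip_width: 55.6
gripper_force: 20.0
```

servo_tool(plan=[{"linear": [0,0,0.12],"turn": 0,"hand": -0.2},{"linear": [-0.04,-0.06,0.33],"turn": 0,"hand": -0.2},{"linear": [-0.17,-0.27,0.35],"turn": 0,"hand": -0.2},{"linear": [-0.3,-0.47,0.35],"turn": 0,"hand": -0.2},{"linear": [-0.43,-0.67,0.35],"turn": 0,"hand": -0.2}])

```text
time: 19.85
tool_pos: [500.9, 50.5, 105.4]
tool_rot: [[-0.846, 0.533, -0.001], [0.533, 0.846, -0.0], [0.0, -0.001, -1.0]]
contact_force: [-0.2, -0.3, 0.6]
grip_width: 55.7
gripper_force: 20.0
```

servo_tool(plan=[{"linear": [-0.12,-0.174,0],"turn": 0,"hand": -0.2},{"linear": [-0.12,-0.174,0],"turn": 0,"hand": -0.2},{"linear": [-0.12,-0.174,0],"turn": 0,"hand": -0.2}])

```text
time: 20.23
tool_pos: [472.6, 8.7, 105.8]
tool_rot: [[-0.846, 0.534, 0.0], [0.534, 0.846, 0.001], [0.0, 0.001, -1.0]]
contact_force: [-0.6, -0.4, -0.2]
grip_width: 55.5
gripper_force: 20.0
```

```bash
python3 -c "
from h import *
wr('w9')"
```

```text
t 20.225 tcp [472.6   8.7 105.8] yaw y 57.7 f [-0.6 -0.4 -0.2] w 55.50085463561401 19.99996888320311 cam [404.  52. 285.] look [ 0.24 -0.15 -0.96]
```

View pics/w9.png

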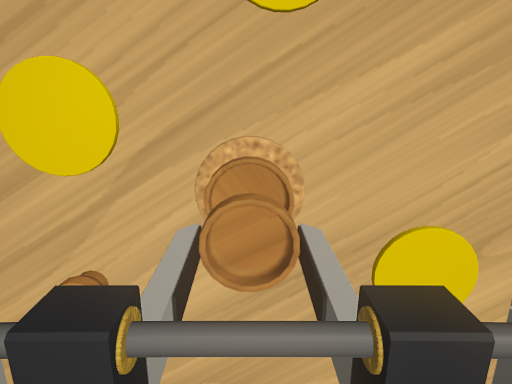

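The held middle bowl (centre x≈249) is in line with the wide bowl on the mat (x≈249), and it hangs level.

servo_tool(plan=[{"linear": [0,0,-0.1],"turn": 0,"hand": -0.2},{"linear": [0,0,-0.17],"turn": 0,"hand": -0.2},{"linear": [0,0,-0.2],"turn": 0,"hand": -0.2},{"linear": [0,0,-0.22],"turn": 0,"hand": -0.2},{"linear": [0,0,-0.226],"turn": 0,"hand": -0.2}])

```text
time: 20.9
tool_pos: [472.7, 8.5, 49.6]
tool_rot: [[-0.846, 0.533, 0.0], [0.533, 0.846, 0.0], [-0.0, 0.0, -1.0]]
contact_force: [0.3, -1.1, 0.3]
grip_width: 55.5
gripper_force: 20.0
```

servo_tool(plan=[{"linear": [0,0,-0.002],"turn": 0,"hand": -0.2},{"linear": [0,0,-0.004],"turn": 0,"hand": -0.2},{"linear": [0,0,-0.004],"turn": 0,"hand": -0.2}])

```text
time: 21.28
tool_pos: [472.6, 8.3, 48.8]
tool_rot: [[-0.846, 0.533, 0.001], [0.533, 0.846, 0.0], [-0.001, 0.0, -1.0]]
contact_force: [0.2, -1.0, -0.1]
grip_width: 55.4
gripper_force: 20.0
```

servo_tool(plan=[{"linear": [0,0,-0.005],"turn": 0,"hand": -0.2},{"linear": [0,0,-0.008],"turn": 0,"hand": -0.2},{"linear": [0,0,-0.008],"turn": 0,"hand": -0.2}])

```text
time: 21.65
tool_pos: [472.8, 8.3, 48.0]
tool_rot: [[-0.846, 0.533, 0.001], [0.533, 0.846, -0.0], [-0.001, 0.0, -1.0]]
contact_force: [-2.8, 0.2, 6.2]
grip_width: 55.9
gripper_force: 20.0
```

servo_tool(plan=[{"linear": [0,0,0],"turn": 0,"hand": 0.4},{"linear": [0,0,0],"turn": 0,"hand": 1},{"linear": [0,0,0.02],"turn": 0,"hand": 1},{"linear": [0,0,0.2],"turn": 0,"hand": 1},{"linear": [0,-0.02,0.42],"turn": 0,"hand": 1}])

```text
time: 22.28
tool_pos: [471.3, 3.6, 151.4]
tool_rot: [[-0.846, 0.533, -0.004], [0.533, 0.846, 0.001], [0.003, -0.001, -1.0]]
contact_force: [1.7, -0.4, 0.7]
grip_width: 93.8
gripper_force: 0.0
```

servo_tool(plan=[{"linear": [0,-0.2,0.1],"turn": 0,"hand": 1},{"linear": [0,-0.42,0.18],"turn": 0,"hand": 1},{"linear": [0.006,-0.64,0.18],"turn": 0,"hand": 1},{"linear": [0.006,-0.69,0.18],"turn": 0,"hand": 1},{"linear": [0.006,-0.69,0.18],"turn": 0,"hand": 1}])

```text
time: 22.9
tool_pos: [473.7, -169.2, 196.1]
tool_rot: [[-0.845, 0.534, -0.001], [0.534, 0.845, 0.001], [0.001, 0.001, -1.0]]
contact_force: [-0.3, 0.5, -0.8]
grip_width: 93.9
gripper_force: 0.0
```

```bash
python3 - <<'E'
from bowl import *
c,T,s=wr('w10')
t=pickle.load(open('d0.pkl','rb'))['top']
p=proj(c,[[474.5,-169.5,34]],T)[0];print(p)
bowl('w10',p,36,t,(324.7,206.7))
from station import camera
t=camera('top');q=proj(t,[[473,8,62]])[0].astype(int);z=cv2.resize(t['img'][q[1]-30:q[1]+30,q[0]-30:q[0]+30],(384,384),interpolation=cv2.INTER_CUBIC)
cv2.imwrite('pics/w10b.png',cv2.resize(np.hstack([c['img'],z]),(800,343)))
E
```

```text
t 22.9 tcp [ 473.7 -169.2  196.1] yaw y 57.7 f [-0.3  0.5 -0.8] w 93.91172578338809 0.0 cam [ 406. -126.  376.] look [ 0.23 -0.15 -0.96]
[249.21360825 173.88166558]
[228 151] [268 192] centre [ 473.  -169.6] r 21.0 tool offs [ 0.4 -0.7] tri (array([ 474.64706047, -170.62687556,   25.73093619]), np.float64(0.061941099532495825))
```

View pics/w10b.png

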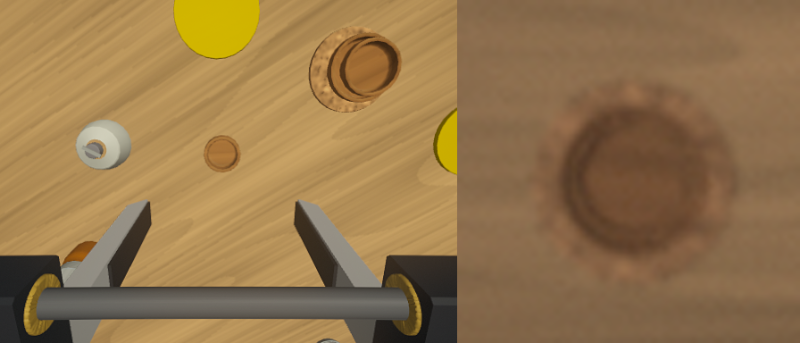

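The middle bowl is nested in the wide one. The narrow bowl is at (249,174), centred, and the timer on the left is well clear of the fingers.

servo_tool(plan=[{"linear": [0,-0.002,-0.24],"turn": 0,"hand": 1},{"linear": [0,-0.002,-0.47],"turn": 0,"hand": 1},{"linear": [0,-0.002,-0.64],"turn": 0,"hand": 1},{"linear": [0,-0.002,-0.712],"turn": 0,"hand": 0.6},{"linear": [0,-0.002,-0.712],"turn": 0,"hand": 0.2}])

```text
time: 23.62
tool_pos: [472.6, -167.3, 16.7]
tool_rot: [[-0.847, 0.531, -0.004], [0.531, 0.847, 0.002], [0.005, -0.0, -1.0]]
contact_force: [0.2, -0.3, 0.2]
grip_width: 77.6
gripper_force: 0.0
```

servo_tool(plan=[{"linear": [0,0,0],"turn": 0,"hand": -0.4},{"linear": [0,0,0],"turn": 0,"hand": -0.4},{"linear": [0,0,0],"turn": 0,"hand": -0.4},{"linear": [0,0,0],"turn": 0,"hand": -0.4},{"linear": [0,0,0],"turn": 0,"hand": -0.4}], squeeze=20)

```text
time: 24.25
tool_pos: [474.6, -169.9, 19.5]
tool_rot: [[-0.846, 0.533, 0.002], [0.533, 0.846, -0.0], [-0.002, 0.0, -1.0]]
contact_force: [0.3, 0.8, 4.3]
grip_width: 43.8
gripper_force: 20.0
```

servo_tool(plan=[{"linear": [0,0,0.14],"turn": 0,"hand": -0.4},{"linear": [0,0,0.36],"turn": 0,"hand": -0.4},{"linear": [0,0.2,0.44],"turn": 0,"hand": -0.4},{"linear": [-0.003,0.44,0.44],"turn": 0,"hand": -0.4},{"linear": [-0.006,0.65,0.44],"turn": 0,"hand": -0.4}])

```text
time: 24.88
tool_pos: [472.2, -5.6, 128.7]
tool_rot: [[-0.846, 0.534, 0.001], [0.534, 0.846, 0.0], [-0.001, 0.0, -1.0]]
contact_force: [0.7, -0.2, -0.7]
grip_width: 44.1
gripper_force: 20.0
```

servo_tool(plan=[{"linear": [0,0.062,0],"turn": 0,"hand": -0.4},{"linear": [0,0.062,0],"turn": 0,"hand": -0.4},{"linear": [0,0.062,0],"turn": 0,"hand": -0.4}])

```text
time: 25.25
tool_pos: [472.5, 7.1, 128.2]
tool_rot: [[-0.845, 0.534, -0.0], [0.534, 0.845, -0.001], [-0.0, -0.001, -1.0]]
contact_force: [0.3, -0.2, -1.2]
grip_width: 43.6
gripper_force: 20.0
```

```bash
python3 -c "
from h import *
wr('w11')"
```

```text
t 25.25 tcp [472.5   7.1 128.2] yaw y 57.7 f [ 0.3 -0.2 -1.2] w 43.6027507823552 19.999867607439228 cam [404.  50. 308.] look [ 0.23 -0.15 -0.96]
```

View pics/w11.png

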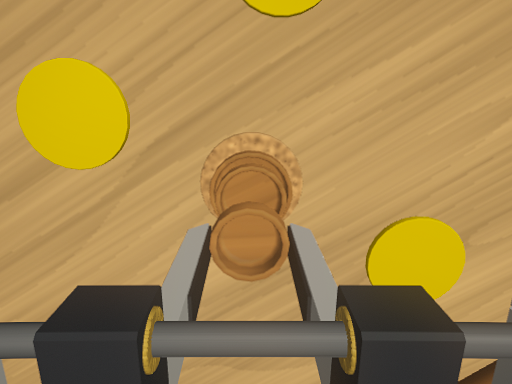

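The held narrow bowl (x≈250) is almost in line with the nested bowls (x≈252). I'll trim it by about 1.5 mm and lower it.

servo_tool(plan=[{"linear": [0.002,0.005,-0.1],"turn": 0,"hand": -0.4},{"linear": [0.002,0.005,-0.17],"turn": 0,"hand": -0.4},{"linear": [0.002,0.005,-0.21],"turn": 0,"hand": -0.4},{"linear": [0.002,0.005,-0.232],"turn": 0,"hand": -0.4},{"linear": [0.002,0.005,-0.24],"turn": 0,"hand": -0.4}])

```text
time: 25.92
tool_pos: [473.1, 9.5, 68.5]
tool_rot: [[-0.846, 0.533, 0.0], [0.533, 0.846, 0.0], [-0.0, 0.0, -1.0]]
contact_force: [-0.4, -0.5, 1.0]
grip_width: 43.7
gripper_force: 20.0
```

servo_tool(plan=[{"linear": [0,0,-0.004],"turn": 0,"hand": -0.4},{"linear": [0,0,-0.008],"turn": 0,"hand": -0.4},{"linear": [0,0,-0.008],"turn": 0,"hand": -0.4}])

```text
time: 26.3
tool_pos: [473.4, 9.6, 67.5]
tool_rot: [[-0.846, 0.533, 0.002], [0.533, 0.846, -0.0], [-0.001, 0.001, -1.0]]
contact_force: [-1.7, 0.2, 2.8]
grip_width: 43.9
gripper_force: 20.0
```

Contact came at the expected height. I'll release, lift, and move back to look.

servo_tool(plan=[{"linear": [0,0,-0.003],"turn": 0,"hand": -0.4},{"linear": [0,0,-0.003],"turn": 0,"hand": 0.2},{"linear": [0,0,-0.003],"turn": 0,"hand": 0.8},{"linear": [0,0,0.02],"turn": 0,"hand": 1},{"linear": [0,0,0.2],"turn": 0,"hand": 1}])

```text
time: 26.92
tool_pos: [470.1, 9.9, 113.6]
tool_rot: [[-0.846, 0.533, -0.009], [0.533, 0.846, 0.001], [0.008, -0.004, -1.0]]
contact_force: [0.6, -0.4, -0.1]
grip_width: 80.1
gripper_force: 0.0
```

servo_tool(plan=[{"linear": [0,0,0.2],"turn": 0,"hand": 1},{"linear": [0,-0.1,0.4],"turn": 0,"hand": 1},{"linear": [-0.1,-0.3,0.45],"turn": 0,"hand": 1},{"linear": [-0.2,-0.5,0.45],"turn": 0,"hand": 1},{"linear": [-0.2,-0.5,0.45],"turn": 0,"hand": 1}])

```text
time: 27.55
tool_pos: [421.9, -118.1, 229.6]
tool_rot: [[-0.843, 0.539, 0.001], [0.539, 0.843, -0.001], [-0.001, -0.0, -1.0]]
contact_force: [-1.2, -0.0, 0.2]
grip_width: 94.0
gripper_force: 0.0
```

```bash
python3 - <<'E'
from h import *
from station import camera,state
s=state();print(s['time'],s['tool_pos'],s['contact_force'])
v=[]
for n in('top','scene'):
    c=camera(n)
    for X in([473,8,50],[515,405,30]):
        q=proj(c,[X])[0].astype(int);v.append(cv2.resize(c['img'][q[1]-28:q[1]+28,q[0]-28:q[0]+28],(300,300),interpolation=cv2.INTER_CUBIC))
cv2.imwrite('pics/fin.png',np.vstack([np.hstack(v[:2]),np.hstack(v[2:])]))
E
```

```text
27.55 [ 421.8580558  -118.07422886  229.62455263] [-1.18590876 -0.0214319   0.18629894]
```

View pics/fin.png

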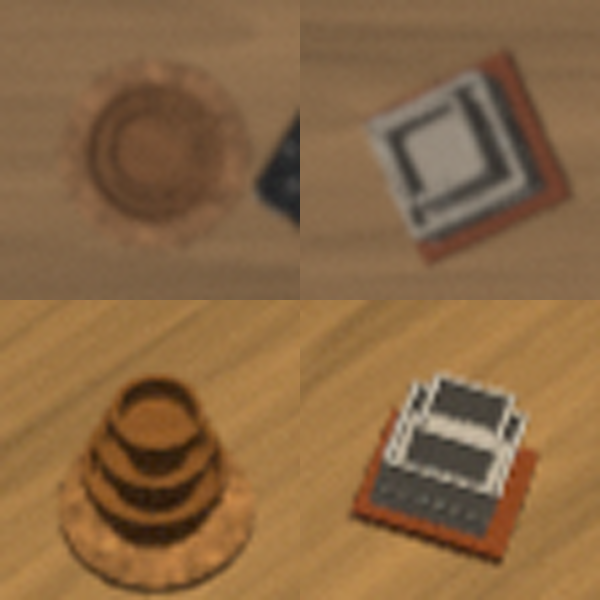

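The four crops show the three bowls concentric and upright on the mat, and the small dish flat in the large dish on the tile. The gripper is clear.

```bash
python3 -c "
from station import hand_in
print(hand_in())"
```

```text
the job is handed in; nothing more can be done
None
```

I built the three-bowl tower on the cork mat and set the small dish in the large one on the tile, then handed in at about 28 s; the last pictures looked right, but the hand-in returned no verdict.

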